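# Feel the end float of a roll spindle and centre it

## Robot

A 6-joint arm with a two-finger parallel gripper is mounted at the origin on the work surface; the furniture and walls round the work are solid. World frame = base frame: x ahead of the robot, y to its left, z up, the work surface at z = 0. Lengths are in mm, angles in degrees, forces in N, time in s.
With the tool pointing down it reaches from about 250 to 725 mm from the base axis. Payload 9.7 kg.
Tool frame: the origin (TCP) lies midway between the tips of the shut fingers; the grasp point (between the pads) lies 19 mm behind it; x points along the fingers, z is the direction in which the jaws open and shut, and the axes are right-handed (so a half turn about x gives the same grasp; the last joint's range is limited). The gripper opens to 85 mm and grips with 20 to 120 N. Pads are 22 mm wide; open, the fingers measure 114 mm over their backs; the gripper's body (76 mm by 85 mm) begins 54 mm behind the grasp point. The pads swing forward as they close: fully open they stand 13 mm farther back than shut.
Start: joints at [-71.333, 4.979, 10.078, 95.1, 0, 90], TCP at [176.034, -521.065, 202.284] pointing down, gripper open.
Joint ranges: [-179.16, 179.16], [-48.56, 103.87], [-65.8, 70.77], [-126.05, 130.52], [-82.76, 87.17], [-180, 180]. Speed limits (degrees/s): [127.2, 127.2, 147.25, 180, 180, 180].

## Interface

Orientations are given as [roll, pitch, yaw] about the fixed x, y, z axes, in that order (R = Rz(yaw) Ry(pitch) Rx(roll)).
In Python, from cell import arm gives the robot as it stands.
- The arm moves only by the shell command python3 -m pendant 'ROWS' [FORCE]. ROWS is text: rows parted by semicolons, each of 5 numbers parted by spaces: the finger opening in cm, from 0 to 8.54, then the shift along the tool's x, y, z in cm, then the turn about the tool's x in rad. A call has 1 to 10 rows; each row shifts and turns the pose as measured when the row begins, along the tool's axes as they then stand; what a row does not reach is not made up. A row lasts 1/8 s, in which the tool goes at most 62.5 mm and 10.7 degrees, less where a joint would pass 70% of its speed; a pose out of reach is approached as far as the arm can. A call with a gripper value outside its range is refused whole. The fingers move at their own pace and stop on an object; FORCE is the grip in N (left out, the last holds). Time passes only in rows, so rows that do not move let the fingers close. It gives the time, the measured TCP pose, the force and the opening at its end, in the units of the state.
- arm.observe(): the state, without advancing time (a new reading comes with each control period).
- arm.grab_frame(name): name is "side" or "top" or "wrist"; returns the picture (384x512x3 uint8, red, green, blue); there is no depth.
- arm.camera_model(name): a dict with "fx", "fy", "cx", "cy" (pixels), "position" and "attitude" of the camera in the world; the wrist camera has in their place "T_tool_cam" (4x4, takes a point from camera to tool coordinates, whose origin is the TCP and whose axes are the tool frame's). Camera axes: x right, y up, looking along -z (the intrinsics and any distortion apply to the point x, -y, -z); pixel columns grow to the right and rows downward; lengths in mm; the calibration is good to about 2 mm. A picture is of the moment at which its call begins: read the wrist's pose just before it. camera_model takes no time and is no camera call.
- arm.close_job(): hands the job in, once; it reports no verdict.
The state is a dict: "time_s": time; "joints": joint angles; "joint_vel": joint speeds; "joint_torque": joint torques, N m; "ee_pos": TCP position; "eef_rot": TCP orientation; "force": force on the tool from outside, world axes, zero at the start; "wrist_torque": the same for the moment, N m; "opening": finger opening in mm.
Only numpy, scipy, OpenCV 4.12 (cv2) and the standard library are available. Lean on these libraries where they do the work, as an engineer would, in place of code of your own. Each camera call takes 0.05 s, during which the arm holds its last target. There are 200 camera calls.

## Task

Feel the end float of the tape-roll spindle in its bearing: by its round end disc, push the spindle gently away from you along its axis until it is firmly up against its hidden inner stop, then pull it gently back until it is firmly up against the other stop, lightly pressing for a moment each time and never forcing it. Then leave the spindle in the middle of that travel and let go, leaving the other things on the table alone.

Things in the scene. Friction and masses are not known exactly. Their poses are not given: they have to be found in the camera images.
- roll_stand: fixed stand: dark steel base plate 173 x 76 x 10 mm with a grey barrel bearing on a pedestal. Origin: on the table under the barrel; x runs parallel to the spindle, away from the disc towards the tape roll; z up. Barrel with end covers (58 mm across, axis 72 mm up): x = -40 to +47 mm; base plate: x = -50 to +123 mm
- barrel_front (a point): centre of the barrel's front cover (the side of the disc), on the spindle's axis. The spindle's two stops lie unseen inside the barrel: their place along the axis differs by up to 7 mm either way from start to start, and the travel between them is somewhere from 12 to 30 mm. Each is faced with a stiff springy washer, about 6 N per mm: 3 N on a stop counts as felt, over 15 N is forcing
- grip_disc (a point): centre of the aluminium disc (64 mm across, 12 mm thick) on the robot's end of the spindle, 72 mm above the table; x axis = spindle axis, from the disc into the barrel (pushing direction). Its flat faces are square to the axis, its top edge is 104 mm up: it can be pinched by its faces from above, fingers closing along the axis and staying above shaft and hub
- spindle: the 14 mm steel shaft (top 79 mm above the table) with disc, a 24 mm hub (top 84 mm) for 10 mm behind the disc, and at its other end a tape roll 94 mm across, top 119 mm up. Origin on the axis 124 mm behind the disc's centre, same axes. It only slides along its axis, with 1 to 2 N drag, does not turn and stays where left; at least 45 mm of shaft is open between disc and barrel
- stapler: blue and grey desk stapler, 131 x 28 x 44 mm, lying loose beside the stand; bystander. Origin under its middle, length along its y axis
- glue_stick: white and yellow glue stick, 28 mm across, 99 mm high, standing loose beside the open shaft; bystander. Origin under its middle
- marker_1: grey and black marker pen, 140 x 15 x 17 mm, lying loose at the other side of the stand; bystander. Origin under its middle, length along its y axis
- ink_pad: blue and black closed ink pad, 69 x 84 x 19 mm, lying in front of the small drawers; bystander. Origin under its middle

How it is judged:
By the outcome, as a careful person would: the job done as asked, in the order asked, and still so for the second after the job is handed in, with the robot touching nothing.
It also fails if it takes over 61 s, if anything falls off the work surface, if the arm or the gripper's body presses on something with over 40 N, if the wrist force passes 120 N, or if a joint passes its speed limit or range.

## Working session

There is one attempt and no reset: what is moved stays moved. The work goes in short steps, Python scripts to look and compute and a shell command to move; the robot and the scene stay as the last step left them, time stands still between calls to the robot, and variables do not carry over. Pictures are saved under pics/ and viewed, about 8 in all and at most 12, crops included, and the job is handed in when it is done.

```bash
mkdir -p pics; ls; python3 - <<'E'
from cell import arm
import cv2,numpy as np
s=arm.observe();print({k:np.round(v,2).tolist() for k,v in s.items()})
for n in("side","top"):
    im=arm.grab_frame(n);cv2.imwrite(f"pics/{n}0.png",im[:,:,::-1]);print(n,arm.camera_model(n))
print(arm.camera_model("wrist"))
a=cv2.imread("pics/top0.png");b=cv2.imread("pics/side0.png")
cv2.imwrite("pics/top0b.png",cv2.resize(a,(800,600),interpolation=cv2.INTER_CUBIC))
cv2.imwrite("pics/side0b.png",cv2.resize(b,(800,600),interpolation=cv2.INTER_CUBIC))
E
```

```text
pics
{'time_s': 0.0, 'joints': [-71.33, 5.01, 10.03, 95.1, 0.0, 90.0], 'joint_vel': [0.02, -0.08, 0.03, -0.07, 0.05, -0.08], 'joint_torque': [-0.0, -52.04, 46.48, 0.02, 0.0, 0.0], 'ee_pos': [175.95, -520.82, 201.57], 'eef_rot': [178.53, 89.92, 107.19], 'force': [-0.01, 0.7, 0.39], 'wrist_torque': [0.04, 0.05, -0.04], 'opening': 85.66}
side {'fx': 476.262363707873, 'fy': 476.262363707873, 'cx': 249.46163222855628, 'cy': 193.98516193803272, 'position': array([531.829533  , 945.51804522, 532.04450139]), 'attitude': array([  62.04540726,    1.22855884, -179.80813699])}
top {'fx': 442.2378661042185, 'fy': 442.2378661042185, 'cx': 259.6321440912919, 'cy': 199.92358627130452, 'position': array([ 369.27829475,   60.50282639, 1026.99050003]), 'attitude': array([ 10.32545122,   1.7415595 , -89.33325331])}
{'fx': 318.90120004850337, 'fy': 318.90120004850337, 'cx': 255.52177755632624, 'cy': 190.03254634354482, 'T_tool_cam': array([[-5.30658756e-04,  2.70867299e-01, -9.62616551e-01,
        -1.71090895e+02],
       [ 1.48115943e-03,  9.62615844e-01,  2.70866284e-01,
         6.90042142e+01],
       [ 9.99998762e-01, -1.28205102e-03, -9.12018181e-04,
        -1.47817066e+00],
       [ 0.00000000e+00,  0.00000000e+00,  0.00000000e+00,
         1.00000000e+00]])}
```

View pics/top0b.png

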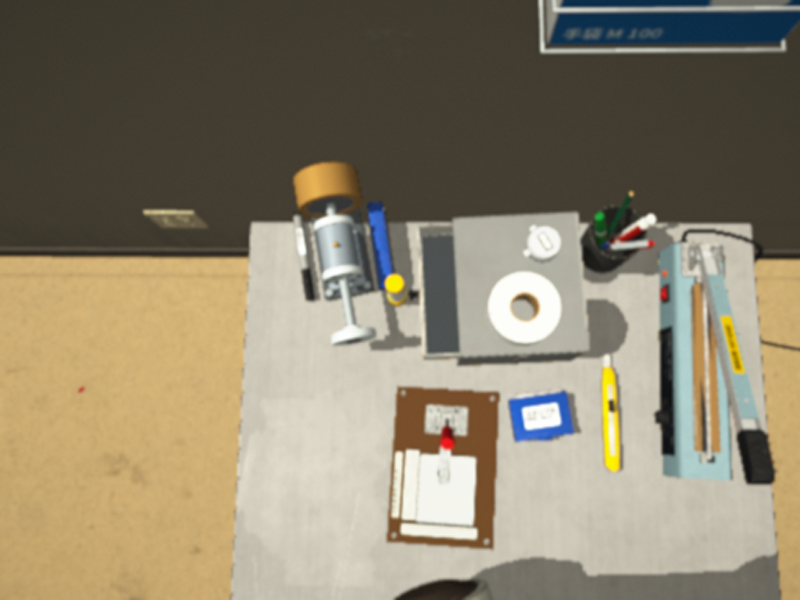

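View pics/side0b.png

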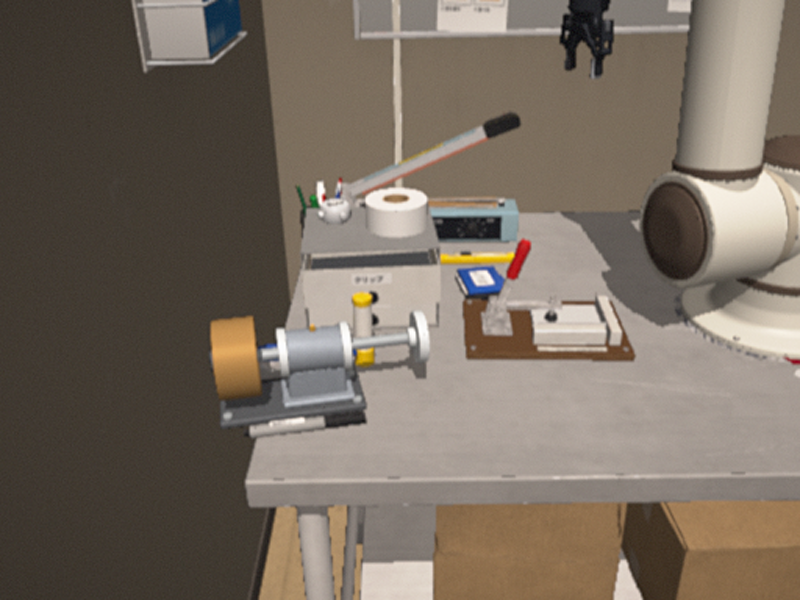

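The top view shows the disc near (352,336), the shaft running up to the barrel at (338,245), and the roll near (328,187), all in 800x600 pixels. In the side view the disc is at about (421,337). The glue stick stands right of the shaft in the top view at (395,285).

```bash
cat > h.py <<'E'
import numpy as np,cv2
from scipy.spatial.transform import Rotation as R
from cell import arm
def cam(n,st=None):
    m=arm.camera_model(n)
    if n!="wrist": return m,np.array(m["position"]),R.from_euler("xyz",m["attitude"],degrees=True).as_matrix()
    Rt=R.from_euler("xyz",st["eef_rot"],degrees=True).as_matrix();T=m["T_tool_cam"]
    return m,np.array(st["ee_pos"])+Rt@T[:3,3],Rt@T[:3,:3]
def ray(c,p):
    m,o,r=c;d=r@np.array([(p[0]-m["cx"])/m["fx"],-(p[1]-m["cy"])/m["fy"],-1]);return o,d/np.linalg.norm(d)
def onz(c,p,z):
    o,d=ray(c,p);return o+d*(z-o[2])/d[2]
def tri(c1,p1,c2,p2):
    o,d=ray(c1,p1);q,e=ray(c2,p2);t=np.linalg.lstsq(np.c_[d,-e],q-o,rcond=None)[0]
    a,b=o+d*t[0],q+e*t[1];return (a+b)/2,np.linalg.norm(a-b)
E
python3 - <<'E'
from h import *
t,s=cam("top"),cam("side");k=.64
P=lambda *p:np.array(p)*k
for n,p in dict(shaftdisc=(350.5,325),shaftbarrel=(343,281),shaftfar=(331.5,209)).items(): print(n,onz(t,P(*p),72).round(1))
print("disc",tri(t,P(352.5,335.5),s,P(420,337)))
print("topedge disc z104",onz(t,P(354,333),104))
print("glue",tri(t,P(395.5,284),s,P(363,298)))
im=cv2.imread("pics/top0.png")[160:240,170:280];cv2.imwrite("pics/c.png",cv2.resize(im,None,fx=7,fy=7,interpolation=cv2.INTER_CUBIC))
E
```

```text
shaftdisc [524.5 168.9  72. ]
shaftbarrel [587.8 181.2  72. ]
shaftfar [694.7 200.9  72. ]
disc (array([508.66660024, 165.86060258,  71.22308274]), np.float64(2.16644408673558))
topedge disc z104 [508.37152768 160.19882047 104.        ]
glue (array([578.44298637, 105.39802808,  94.3810979 ]), np.float64(0.5986016851223249))
```

View pics/c.png

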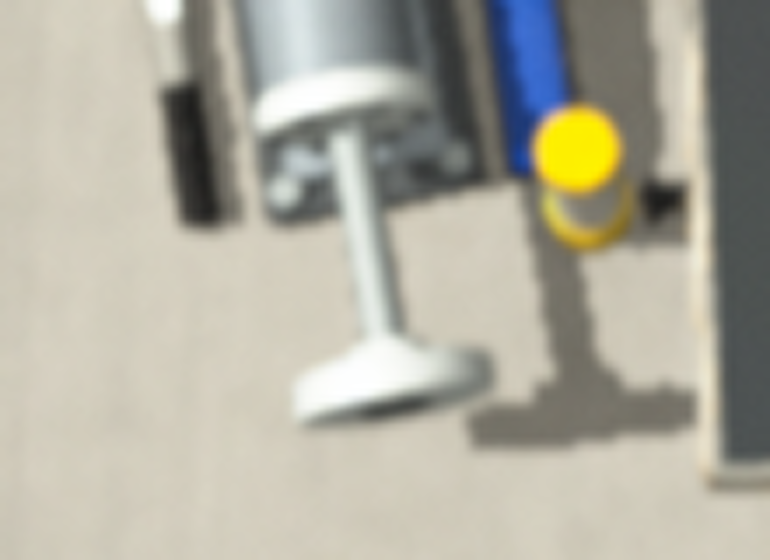

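```bash
cat > plan.py <<'E'
from h import *
import sys
def plan(tgt,axyaw=10.65):
    s=arm.observe();M=R.from_euler("xyz",s["eef_rot"],degrees=True).as_matrix()
    a=np.array([np.cos(np.radians(axyaw)),np.sin(np.radians(axyaw)),0])
    v=M.T@a; turn=np.degrees(np.arctan2(-v[1],v[2]))
    print("t",s["time_s"],"pos",s["ee_pos"].round(1),"j",np.round(s["joints"],1),"open",round(s["opening"],1),"F",np.round(s["force"],2),"Fax",round(float(s["force"]@a),2))
    print("tool axes cols\n",M.round(3),"\nturn deg",round(turn,2),"rad",round(np.radians(turn),3),"or other half",round(np.radians(turn-np.sign(turn)*180),3))
    print("shift cm",(M.T@(np.array(tgt)-s["ee_pos"])/10).round(2))
if __name__=="__main__": plan(list(map(float,sys.argv[1:4])))
E
python3 plan.py 500 164 230; python3 -c "
from h import *
t=cam('top');print(onz(t,np.array((758,455))*.64,200),onz(t,np.array((440,433))*.64,120),onz(t,np.array((455,340))*.64,120))"|tail -3
```

```text
t 0.1 pos [ 176.  -520.8  201.7] j [-71.3   5.   10.   95.1   0.   90. ] open 85.3 F [-0.23 -0.76 -0.2 ] Fax -0.37
tool axes cols
 [[-0.     0.947  0.32 ]
 [ 0.001  0.32  -0.947]
 [-1.     0.    -0.001]] 
turn deg -81.98 rad -1.431 or other half 1.711
shift cm [ -2.77  52.62 -54.51]
[ 354.71267972 -321.81757386  200.        ] [376.17428929  43.8000264  120.        ] [497.54625905  24.3199942  120.        ]
```

```bash
python3 -m pendant '4.5 -1.2 0 -5.4 0; 4.5 -1.2 0 -5.4 0; 4.5 -1.2 0 -5.4 0; 4.5 0 5.9 -0.5 -0.157; 4.5 0 5.9 -0.5 -0.157; 4.5 0 5.9 -0.5 -0.157; 4.5 0 5.9 -0.5 -0.157; 4.5 0 5.9 -0.5 -0.157; 4.5 0 5.9 -0.5 -0.157; 4.5 0 5.9 -0.5 -0.157'; python3 plan.py 498 163.5 230
```

```text
time_s: 1.35
ee_pos: [374.4, -50.5, 235.4]
eef_rot: [119.9, 89.6, 112.8]
force: [1.1, -1.3, 0.6]
opening: 45.2
t 1.35 pos [374.4 -50.5 235.4] j [ -8.  -17.1  -6.4 100.9   0.3  89.1] open 45.2 F [ 1.11 -1.29  0.58] Fax 0.85
tool axes cols
 [[-0.003  0.123  0.992]
 [ 0.006  0.992 -0.123]
 [-1.     0.006 -0.003]] 
turn deg -17.73 rad -0.309 or other half 2.832
shift cm [ 0.64 22.76  9.62]
```

```bash
python3 -m pendant '4.5 0 5.6 2.4 0; 4.5 0 5.6 2.4 0; 4.5 0 5.6 2.4 0; 4.5 0.5 5.6 2.4 0; 4.5 0 0 0 -0.155; 4.5 0 0 0 -0.155; 4.5 0 0 0 0'; python3 plan.py 511 166 230; python3 - <<'E'
from h import *
s=arm.observe();np.savez("w1.npz",p=s["ee_pos"],r=s["eef_rot"])
im=arm.grab_frame("wrist")[:,:,::-1];cv2.imwrite("pics/w1.png",im);cv2.imwrite("pics/w1b.png",cv2.resize(im,(800,600),interpolation=cv2.INTER_CUBIC))
E
```

```text
time_s: 2.22
ee_pos: [497.9, 171.7, 227.6]
eef_rot: [138.2, 89.5, 149.9]
force: [-0.5, -0.2, 0.2]
opening: 45.0
t 2.225 pos [497.9 171.7 227.6] j [18.8  2.7 10.5 98.1  0.3 97.2] open 45.0 F [-0.51 -0.22  0.22] Fax -0.55
tool axes cols
 [[-0.007 -0.202  0.979]
 [ 0.004  0.979  0.202]
 [-1.     0.005 -0.006]] 
turn deg 1.0 rad 0.017 or other half -3.124
shift cm [-0.25 -0.82  1.17]
```

View pics/w1b.png

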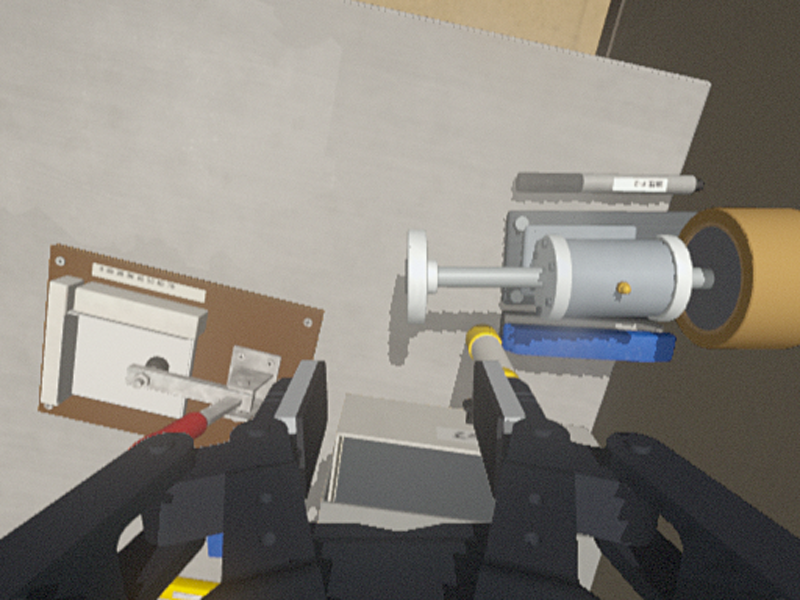

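The wrist view shows the disc edge-on at (417,277), spanning columns 407–427. The shaft is level with the image rows, so the yaw is right. The glue stick at (485,340) is well clear.

```bash
python3 - <<'E'
from h import *
d=np.load("w1.npz");st={"ee_pos":d["p"],"eef_rot":d["r"]};c=cam("wrist",st);m,o,r=c
def proj(X):
    q=r.T@(np.array(X)-o);return np.array([m["cx"]-m["fx"]*q[0]/q[2],m["cy"]+m["fy"]*q[1]/q[2]])
print("cam",o.round(1))
for p in((445,277),(535,276.5),(705,279)):print("shaft",onz(c,np.array(p)*.64,72).round(1))
M=R.from_euler("xyz",d["r"],degrees=True).as_matrix()
for X in((511,166,104),(511,166,72),(511,166,40)):print(X,proj(X).round(1))
im=cv2.imread("pics/w1.png")
row=int(round(proj((511,166,104))[1]))
for rr in(row-3,row,row+3):print(rr,im[rr,255:280].sum(1)//3)
for col in(257,274):
  pt=onz(c,(col,row),104);print(col,pt.round(1),"tool",(M.T@(pt-d["p"])).round(1))
E
```

```text
cam [485.1 239.7 399. ]
shaft [528.9 170.8  72. ]
shaft [588.  183.5  72. ]
shaft [700.1 205.2  72. ]
(511, 166, 104) [268.2 186. ]
(511, 166, 72) [267.2 178.2]
(511, 166, 40) [266.4 171.8]
183 [137 137 137 140 111 118 203 230 231 230 230 233 235 231 231 229 233 232
 173 203 212 209 210 213 195]
186 [137 133 136 135 111 110 199 229 225 224 224 227 228 226 223 224 226 226
 163 162 164 164 172 171 160]
189 [136 133 138 136 133 136 192 220 220 218 220 221 219 218 218 219 223 207
 169 179 185 184 184 181 182]
257 [500.6 163.8 104. ] tool [123.5  -8.9   1.7]
274 [516.5 167.1 104. ] tool [123.4  -8.9  18. ]
```

```bash
python3 -m pendant '4.5 3 -0.75 1.1 0.009; 4.5 4 0 0 0; 4.5 2.6 0 0 0; 4.5 0 0 0 0; 4.5 0 0 0 0'; python3 plan.py 510.2 166.6 87; python3 - <<'E'
from h import *
s=arm.observe();np.savez("w2.npz",p=s["ee_pos"],r=s["eef_rot"])
im=arm.grab_frame("wrist")[:,:,::-1];cv2.imwrite("pics/w2.png",im);cv2.imwrite("pics/w2b.png",cv2.resize(im[100:300,140:400],(780,600),interpolation=cv2.INTER_CUBIC))
E
```

```text
time_s: 2.9
ee_pos: [510.3, 165.4, 131.4]
eef_rot: [114.2, 89.7, 124.1]
force: [0.2, 0.9, 0.4]
opening: 45.4
t 2.9 pos [510.3 165.4 131.4] j [17.8  2.3 -0.5 87.2  0.3 97.8] open 45.4 F [0.2  0.93 0.41] Fax 0.37
tool axes cols
 [[-0.003 -0.173  0.985]
 [ 0.005  0.985  0.173]
 [-1.     0.006 -0.002]] 
turn deg -0.69 rad -0.012 or other half 3.13
shift cm [4.44 0.09 0.03]
```

View pics/w2b.png

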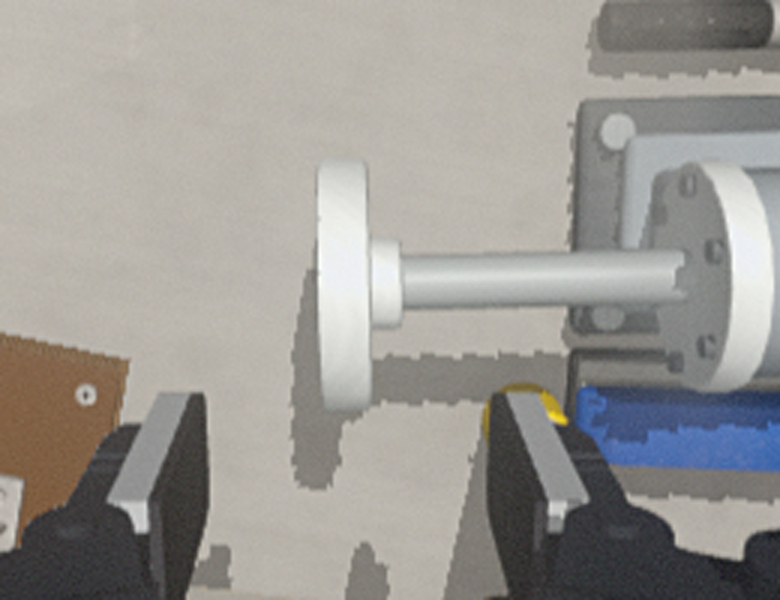

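The disc spans columns 317–371 of the crop (centre 344), and the finger gap is centred at 347, so it is centred to within 1–2 mm. The shaft rises about 1° to the right, so I'll trim the yaw and descend.

```bash
python3 -m pendant '4.5 1.5 0.1 -0.1 -0.017; 4.5 1.5 0 0 0; 4.5 1.0 0 0 0; 4.5 0.5 0 0 0; 2.6 0 0 0 0; 2.6 0 0 0 0; 2.6 0 0 0 0; 2.6 0 0 0 0' 20; python3 plan.py 510.2 166.6 87|sed -n '1p;$p'; python3 - <<'E'
from h import *
im=arm.grab_frame("wrist")[:,:,::-1];cv2.imwrite("pics/w3b.png",cv2.resize(im[100:300,140:400],(780,600),interpolation=cv2.INTER_CUBIC))
E
```

```text
time_s: 3.95
ee_pos: [510.0, 167.0, 85.5]
eef_rot: [81.5, 89.7, 92.5]
force: [-0.1, -0.6, 0.6]
opening: 25.9
t 3.95 pos [510.  167.   85.5] j [17.9  2.3 -5.6 82.   0.3 97. ] open 25.9 F [-0.07 -0.57  0.62] Fax -0.17
shift cm [-0.15 -0.04  0.01]
```

View pics/w3b.png

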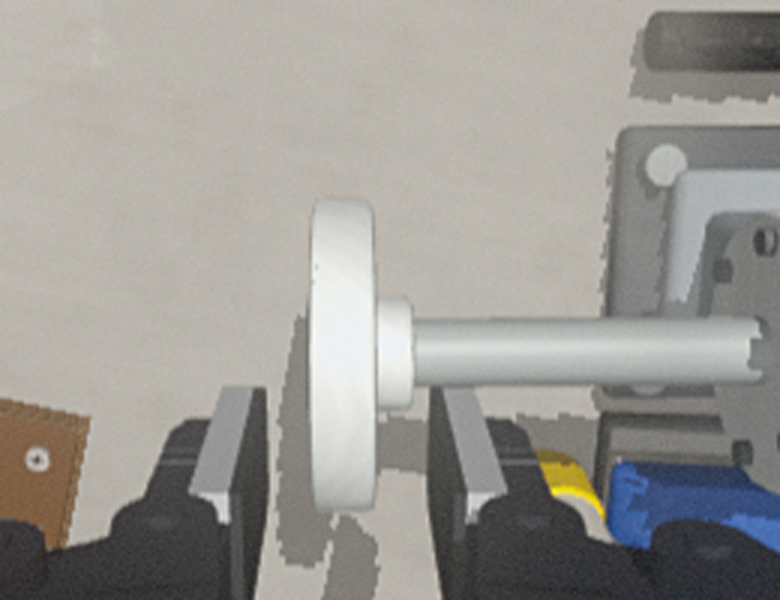

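Shaft is level and laterally centred (row 350, as predicted). The disc is about 0.8 mm to the robot's side of the finger centre, so I'll correct that and pinch.

```bash
python3 -m pendant '2.2 0 0 -0.08 0; 1.8 0 0 0 0; 1.6 0 0 0 0; 1.4 0 0 0 0; 1.3 0 0 0 0' 20; python3 plan.py 510.2 166.6 87|sed -n '1p'; python3 -m pendant '1.1 0 0 0 0; 1.1 0 0 0 0;1.0 0 0 0 0;1.0 0 0 0 0' 20; python3 plan.py 510.2 166.6 87
```

```text
time_s: 4.62
ee_pos: [509.3, 166.8, 85.7]
eef_rot: [78.1, 89.6, 89.0]
force: [0.1, 0.3, 0.2]
opening: 13.2
t 4.625 pos [509.3 166.8  85.7] j [17.9  2.2 -5.7 82.   0.3 97. ] open 13.2 F [0.07 0.33 0.21] Fax 0.13
time_s: 5.12
ee_pos: [509.3, 166.8, 85.7]
eef_rot: [78.9, 89.7, 89.8]
force: [-0.2, 0.4, -0.5]
opening: 10.2
t 5.125 pos [509.3 166.8  85.7] j [17.9  2.2 -5.7 82.   0.3 97. ] open 10.2 F [-0.18  0.35 -0.54] Fax -0.11
tool axes cols
 [[ 0.    -0.19   0.982]
 [ 0.006  0.982  0.19 ]
 [-1.     0.006  0.001]] 
turn deg 0.31 rad 0.005 or other half -3.136
shift cm [-0.13 -0.04  0.09]
```

```bash
python3 -m pendant '0.7 0 0 0 0; 0.7 0 0 0 0;0.5 0 0 0 0' 20; python3 - <<'E'
from h import *
im=arm.grab_frame("wrist")[:,:,::-1];cv2.imwrite("pics/w4b.png",cv2.resize(im[100:300,140:400],(780,600),interpolation=cv2.INTER_CUBIC))
E
```

```text
time_s: 5.5
ee_pos: [509.3, 166.8, 85.7]
eef_rot: [78.7, 89.7, 89.6]
force: [0.1, -0.2, 0.1]
opening: 5.1
```

View pics/w4b.png

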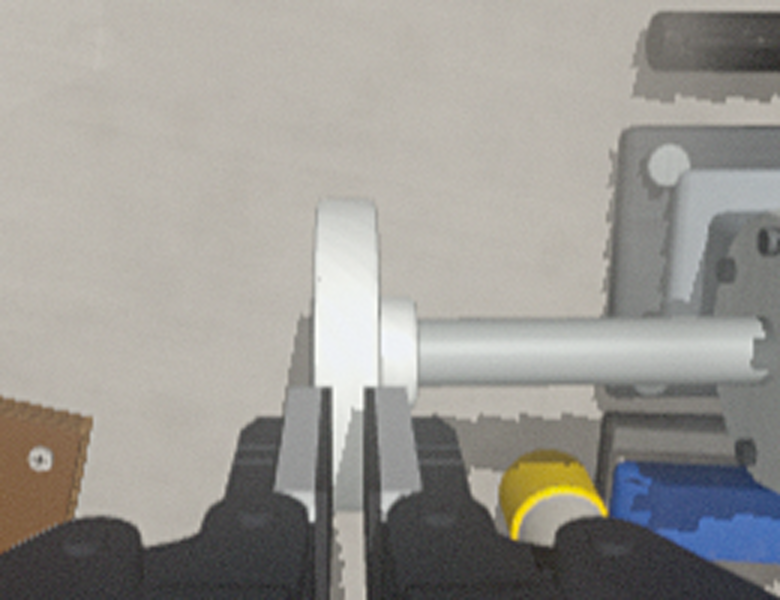

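The fingers closed to 5 mm over the top of the disc (pads at rows 387–490 cover it), so the real tips sit higher than I assumed. I'll check from the side.

```bash
python3 - <<'E'
from h import *
s=arm.observe();c=cam("side");m,o,r=c
im=arm.grab_frame("side")[:,:,::-1]
def proj(X):
    q=r.T@(np.array(X)-o);return np.array([m["cx"]-m["fx"]*q[0]/q[2],m["cy"]+m["fy"]*q[1]/q[2]])
x0,y0=220,130
for n,X in dict(tcp=s["ee_pos"],top=(509.3,166.8,104)).items():print(n,proj(X).round(1),((proj(X)-[x0,y0])*6).round())
cv2.imwrite("pics/s2.png",cv2.resize(im[y0:y0+100,x0:x0+110],None,fx=6,fy=6,interpolation=cv2.INTER_CUBIC))
E
```

```text
tcp [267.9 209.2] [287. 475.]
top [267.9 200.7] [287. 424.]
```

View pics/s2.png

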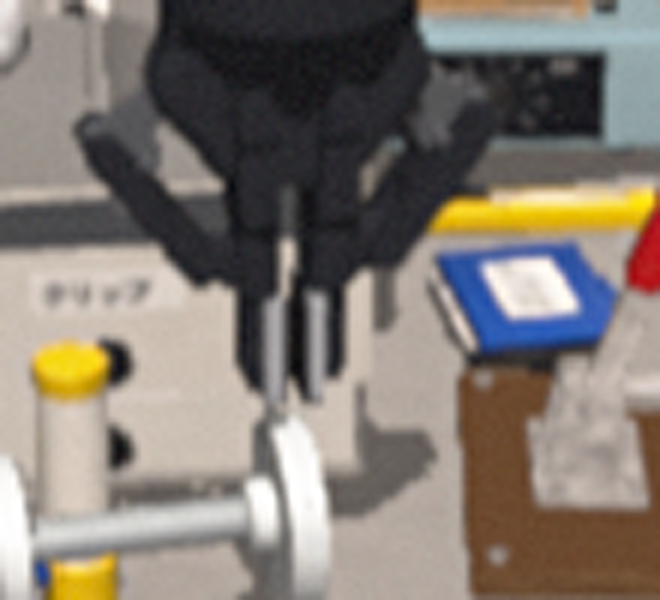

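The side view confirms it. The fingertips end at row 400, just above the disc top (about 415), where the TCP should be at row 475. So the tips are about 25 mm higher than the stated TCP. I'll open, descend about 22 mm, close again and check.

```bash
python3 -m pendant '2.8 0 0 0 0; 2.8 0 0 0 0; 2.8 0 0 0 0; 2.8 0 0 0 0; 2.8 0.8 0 -0.03 0; 2.8 0.8 0 0 0; 2.8 0.6 0 0 0;2.8 0 0 0 0' 20;  python3 -m pendant '2.0 0 0 0 0; 1.6 0 0 0 0; 1.4 0 0 0 0; 1.2 0 0 0 0; 1.0 0 0 0 0; 1.0 0 0 0 0' ; python3 plan.py 510 167 60; python3 - <<'E'
from h import *
im=arm.grab_frame("side")[:,:,::-1];x0,y0=220,130
a=cv2.resize(im[y0:y0+100,x0:x0+90],None,fx=4.4,fy=4.4,interpolation=cv2.INTER_CUBIC)
w=arm.grab_frame("wrist")[:,:,::-1][100:300,140:340];w=cv2.resize(w,(400,440))
cv2.imwrite("pics/s3.png",np.hstack([a,w[:a.shape[0]]]))
E
```

```text
time_s: 6.6
ee_pos: [508.5, 166.8, 61.4]
eef_rot: [89.7, 89.7, 100.6]
force: [-0.4, -0.4, -0.1]
opening: 28.0
time_s: 7.35
ee_pos: [508.8, 166.9, 62.0]
eef_rot: [80.8, 89.7, 91.8]
force: [0.1, -0.2, -0.3]
opening: 11.4
t 7.35 pos [508.8 166.9  62. ] j [18.   2.5 -8.1 79.4  0.3 97. ] open 11.4 F [ 0.09 -0.17 -0.3 ] Fax 0.06
tool axes cols
 [[-0.    -0.19   0.982]
 [ 0.006  0.982  0.19 ]
 [-1.     0.006  0.001]] 
turn deg 0.33 rad 0.006 or other half -3.136
shift cm [ 0.2  -0.01  0.12]
```

View pics/s3.png

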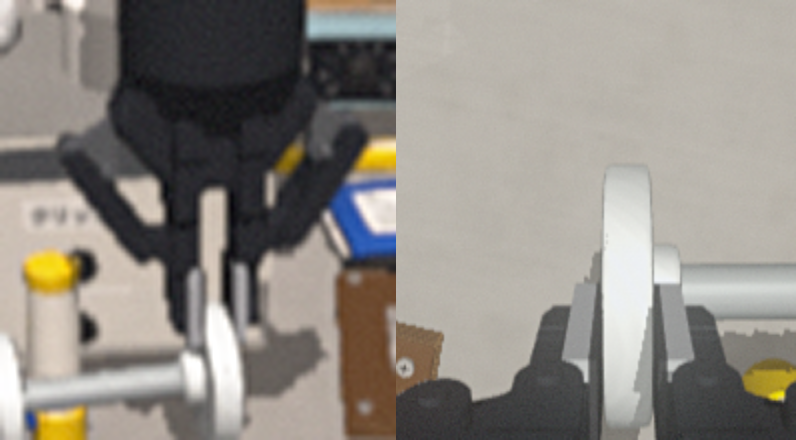

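The disc is now properly between the pads, with the opening stopped at 11.4 mm. Next I firm the grip and push along +tool z in 1 mm rows, with a force guard between calls.

```bash
cat > chk.py <<'E'
from h import *
import sys
s=arm.observe();a=np.array([.982,.19,0])
f=float(s["force"]@a);print(f"   t {s['time_s']:.2f} axpos {s['ee_pos']@a:.2f} z {s['ee_pos'][2]:.1f} Fax {f:.2f} open {s['opening']:.2f}")
sys.exit(abs(f)>3.6)
E
p="python3 -m pendant"
python3 -m pendant '0.6 0 0 0 0; 0.6 0 0 0 0' 35 >/dev/null; python3 chk.py && python3 -m pendant '0.6 0 0 0.1 0;0.6 0 0 0.1 0' >/dev/null; python3 chk.py && python3 -m pendant '0.6 0 0 0.1 0;0.6 0 0 0.1 0' >/dev/null; python3 chk.py && python3 -m pendant '0.6 0 0 0.1 0;0.6 0 0 0.1 0' >/dev/null; python3 chk.py
```

```text
t 7.70 axpos 531.42 z 62.1 Fax -1.17 open 10.23
   t 7.95 axpos 533.17 z 62.0 Fax -1.55 open 10.69
   t 8.20 axpos 535.28 z 62.1 Fax -1.24 open 11.10
   t 8.45 axpos 537.41 z 62.0 Fax -1.43 open 10.82
```

```bash
python3 chk.py && python3 -m pendant '0.6 0 0 0.1 0;0.6 0 0 0.1 0' >/dev/null; python3 chk.py && python3 -m pendant '0.6 0 0 0.1 0;0.6 0 0 0.1 0' >/dev/null; python3 chk.py && python3 -m pendant '0.6 0 0 0.1 0;0.6 0 0 0.1 0' >/dev/null; python3 chk.py && python3 -m pendant '0.6 0 0 0.1 0;0.6 0 0 0.1 0' >/dev/null; python3 chk.py && python3 -m pendant '0.6 0 0 0.1 0;0.6 0 0 0.1 0' >/dev/null; python3 chk.py
```

```text
t 8.45 axpos 537.41 z 62.0 Fax -1.43 open 10.82
   t 8.70 axpos 539.56 z 62.0 Fax -1.83 open 11.31
   t 8.95 axpos 541.69 z 62.0 Fax -1.15 open 10.85
   t 9.20 axpos 543.86 z 62.0 Fax -1.98 open 11.09
   t 9.45 axpos 545.89 z 62.1 Fax -3.35 open 10.65
   t 9.70 axpos 546.58 z 62.0 Fax -7.29 open 10.89
```

Stop felt. I'll hold a light press for a moment.

```bash
python3 -m pendant '0.6 0 0 0.02 0;0.6 0 0 0.02 0' >/dev/null; python3 chk.py;  python3 -m pendant '0.6 0 0 0.02 0;0.6 0 0 0.02 0' >/dev/null; python3 chk.py
```

```text
t 9.95 axpos 546.31 z 62.0 Fax -3.50 open 11.12
   t 10.20 axpos 546.31 z 62.0 Fax -5.93 open 10.99
```

```bash
python3 -m pendant '0.6 0 0 0.07 0' >/dev/null; python3 chk.py;  python3 -m pendant '0.6 0 0 0.06 0' >/dev/null; python3 chk.py;python3 -m pendant '0.6 0 0 0.06 0' >/dev/null; python3 chk.py;python3 -m pendant '0.6 0 0 0.06 0' >/dev/null; python3 chk.py
```

```text
t 10.32 axpos 546.51 z 62.1 Fax -7.03 open 10.87
   t 10.45 axpos 546.47 z 62.0 Fax -7.43 open 10.89
   t 10.57 axpos 546.44 z 62.0 Fax -8.08 open 10.79
   t 10.70 axpos 546.39 z 62.0 Fax -8.26 open 11.01
```

```bash
python3 -m pendant '0.6 0 0 -0.15 0;0.6 0 0 -0.15 0;0.6 0 0 -0.15 0;0.6 0 0 -0.15 0;0.6 0 0 -0.15 0;0.6 0 0 -0.15 0;0.6 0 0 -0.1 0' >/dev/null; python3 chk.py && python3 -m pendant '0.6 0 0 -0.1 0;0.6 0 0 -0.1 0' >/dev/null; python3 chk.py && python3 -m pendant '0.6 0 0 -0.1 0;0.6 0 0 -0.1 0' >/dev/null; python3 chk.py && python3 -m pendant '0.6 0 0 -0.1 0;0.6 0 0 -0.1 0' >/dev/null; python3 chk.py && python3 -m pendant '0.6 0 0 -0.1 0;0.6 0 0 -0.1 0' >/dev/null; python3 chk.py && python3 -m pendant '0.6 0 0 -0.1 0;0.6 0 0 -0.1 0' >/dev/null; python3 chk.py && python3 -m pendant '0.6 0 0 -0.1 0;0.6 0 0 -0.1 0' >/dev/null; python3 chk.py
```

```text
t 11.57 axpos 538.00 z 62.1 Fax 0.90 open 10.58
   t 11.82 axpos 535.87 z 62.1 Fax 2.55 open 10.69
   t 12.07 axpos 533.70 z 62.0 Fax 1.60 open 10.59
   t 12.32 axpos 531.58 z 62.1 Fax 0.76 open 10.76
   t 12.57 axpos 529.43 z 62.0 Fax 1.46 open 10.64
   t 12.82 axpos 527.28 z 62.0 Fax 0.83 open 10.94
   t 13.07 axpos 525.13 z 62.1 Fax 0.55 open 10.67
```

```bash
python3 -m pendant '0.6 0 0 -0.1 0;0.6 0 0 -0.1 0' >/dev/null; python3 chk.py && python3 -m pendant '0.6 0 0 -0.1 0;0.6 0 0 -0.1 0' >/dev/null; python3 chk.py && python3 -m pendant '0.6 0 0 -0.1 0;0.6 0 0 -0.1 0' >/dev/null; python3 chk.py && python3 -m pendant '0.6 0 0 -0.1 0;0.6 0 0 -0.1 0' >/dev/null; python3 chk.py && python3 -m pendant '0.6 0 0 -0.1 0;0.6 0 0 -0.1 0' >/dev/null; python3 chk.py
```

```text
t 13.32 axpos 524.03 z 62.1 Fax 7.28 open 11.02
   t 13.32 axpos 524.03 z 62.1 Fax 7.28 open 11.02
   t 13.32 axpos 524.03 z 62.1 Fax 7.28 open 11.02
   t 13.32 axpos 524.03 z 62.1 Fax 7.28 open 11.02
   t 13.32 axpos 524.03 z 62.1 Fax 7.28 open 11.02
```

Other stop felt at about 524.0. Holding a light press there too.

```bash
python3 -m pendant '0.6 0 0 -0.06 0' >/dev/null; python3 chk.py;  python3 -m pendant '0.6 0 0 -0.06 0' >/dev/null; python3 chk.py;python3 -m pendant '0.6 0 0 -0.06 0' >/dev/null; python3 chk.py;python3 -m pendant '0.6 0 0 -0.06 0' >/dev/null; python3 chk.py;python3 -m pendant '0.6 0 0 -0.06 0' >/dev/null; python3 chk.py
```

```text
t 13.45 axpos 524.06 z 62.1 Fax 5.82 open 10.53
   t 13.57 axpos 524.10 z 62.1 Fax 5.24 open 10.68
   t 13.70 axpos 524.14 z 62.1 Fax 5.18 open 11.08
   t 13.82 axpos 524.15 z 62.1 Fax 6.01 open 10.83
   t 13.95 axpos 524.21 z 62.1 Fax 6.93 open 11.10
```

```bash
python3 -m pendant '0.6 0 0 -0.09 0' >/dev/null; python3 chk.py;  python3 -m pendant '0.6 0 0 -0.08 0' >/dev/null; python3 chk.py; python3 -m pendant '0.6 0 0 -0.08 0' >/dev/null; python3 chk.py; python3 -m pendant '0.6 0 0 0.15 0;0.6 0 0 0.15 0;0.6 0 0 0.15 0;0.6 0 0 0.15 0;0.6 0 0 0.15 0;0.6 0 0 0.15 0;0.6 0 0 0.1 0;0.6 0 0 0 0;0.6 0 0 0 0' >/dev/null; python3 chk.py
```

```text
t 14.07 axpos 524.19 z 62.1 Fax 8.60 open 10.85
   t 14.20 axpos 524.22 z 62.1 Fax 7.72 open 10.99
   t 14.32 axpos 524.26 z 62.1 Fax 8.10 open 10.98
   t 15.45 axpos 533.32 z 62.1 Fax -0.56 open 10.74
```

```bash
python3 -m pendant '0.6 0 0 0.1 0;0.6 0 0 0.08 0;0.6 0 0 0 0;0.6 0 0 0 0' >/dev/null; python3 chk.py
```

```text
t 15.95 axpos 535.19 z 62.1 Fax -0.83 open 10.93
```

```bash
python3 -m pendant '1.2 0 0 0 0;1.6 0 0 0 0;2.4 0 0 0 0;2.8 0 0 0 0;2.8 0 0 0 0;2.8 0 0 0 0' 20 >/dev/null; python3 chk.py; python3 - <<'E'
from h import *
w=arm.grab_frame("wrist")[:,:,::-1][100:300,140:400];cv2.imwrite("pics/w5.png",cv2.resize(w,(780,600)))
E
```

```text
t 16.70 axpos 535.72 z 62.3 Fax -0.21 open 27.92
```

View pics/w5.png

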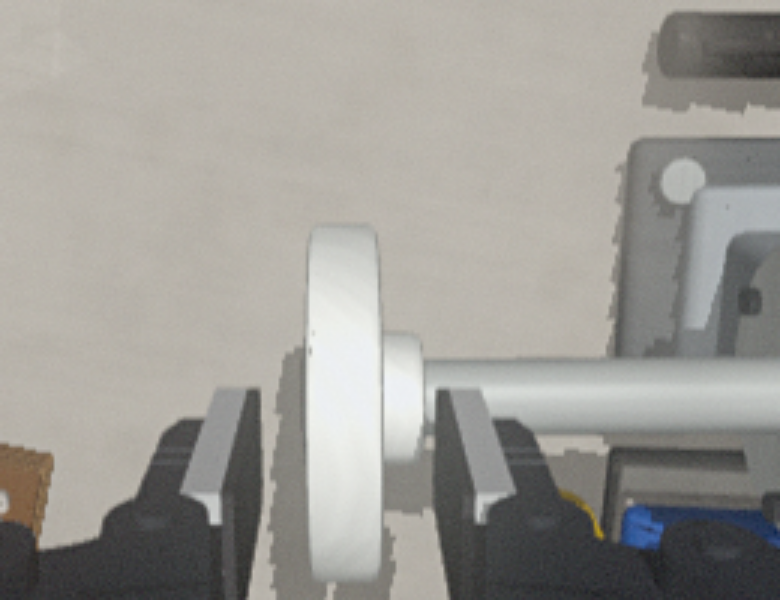

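Released: the disc (columns 307–383) is clear of both pads (260 and 436). Backing off straight up.

```bash
python3 -m pendant '2.8 -1.5 0 0 0;2.8 -3 0 0 0;2.8 -4 0 0 0;2.8 -4 0 0 0;2.8 0 0 0 0;2.8 0 0 0 0'; python3 - <<'E'
from h import *
a=arm.grab_frame("side")[:,:,::-1][130:280,130:330];w=arm.grab_frame("top")[:,:,::-1][120:270,150:350]
cv2.imwrite("pics/f.png",np.vstack([cv2.resize(x,(400,300),interpolation=cv2.INTER_CUBIC) for x in(a,w)]))
E
```

```text
time_s: 17.5
ee_pos: [512.3, 166.7, 195.5]
eef_rot: [36.9, 89.4, 47.8]
force: [-0.4, -0.4, -0.2]
opening: 27.9
```

View pics/f.png

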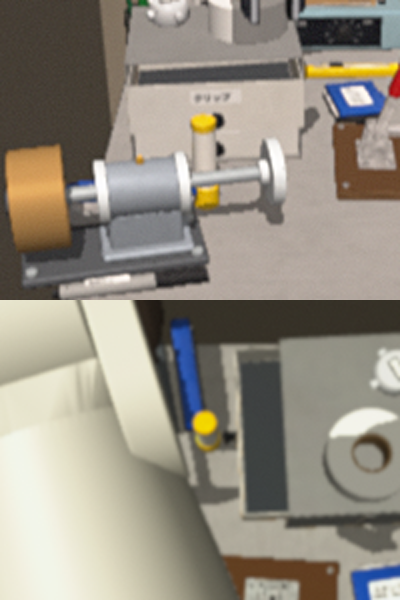

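The arm is clear, and the glue stick, stapler, marker and ink pad look undisturbed. Handing in.

```bash
python3 -c "
from cell import arm
print(arm.close_job())"
```

```text
the job is handed in; nothing more can be done
None
```

The spindle's end float is felt at both stops, and it is left in the middle of its travel with the gripper open and clear. The job was handed in at about 17.6 s of the 61 s allowed.

| Check | Result |
|---|---|
| Inner stop (pushed away) | Felt at about 546.4 mm along the axis, read off the tool position, with about 8 N on the wrist |
| Outer stop (pulled back) | Felt at about 524.2 mm, with about 8 N on the wrist |
| Highest force read | 8.6 N; 1–2 N of that is the spindle's drag |
| End float | About 20 to 21 mm, after allowing for the washers giving way |
| Where the spindle was left | 535.2 mm, against a midpoint of 535.1 to 535.3 mm |

- **First pinch missed:** the fingertips sit about 25 mm higher than the stated TCP, so the fingers closed above the disc without touching it. I saw this in the pictures, went 24 mm lower and pinched the disc properly.
- **Force readings:** I read the force after every one or two small steps near the stops, and it was noisy by about 1 N. While I held against each stop the force rose slightly at an almost steady position, so the stop positions are only good to about 0.5 mm.
- **After letting go:** the tool moved about 0.5 mm as the fingers opened. The last wrist picture showed the disc clear of both pads and about 0.4 mm off the finger centre, so the spindle itself seems to have stayed put.
- **Other things on the table:** the last side picture showed the glue stick and ink pad undisturbed. The top view was partly hidden by the arm, so I checked the stapler and marker only from what was visible.

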